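# Line up the sockets on the rail by size

### The job

Put the four loose tool sockets away on the socket rail in order of size: stand one upright on the middle of each round rubber pad, the smallest on the pad next to the rail's black knob and each next pad a size larger, so that the largest stands farthest from the knob. Leave the padlock, the tape roll and the key fob where they are.

Things in the scene. Friction and masses are not known exactly. Their poses are not given: they have to be found in the camera images.
- socket_smallest: loose round steel tool socket standing upright on the bench, hollow hexagon mouth up, outside near enough a plain cylinder; the smallest of the four: diameter 18 mm, height 40 mm. Origin at the centre of its underside, z up along its axis; its yaw means nothing.
- socket_second: loose round steel tool socket standing upright on the bench, hollow hexagon mouth up, outside near enough a plain cylinder; the second smallest of the four: diameter 26 mm, height 50 mm. Origin at the centre of its underside, z up along its axis; its yaw means nothing.
- socket_third: loose round steel tool socket standing upright on the bench, hollow hexagon mouth up, outside near enough a plain cylinder; the second largest of the four: diameter 34 mm, height 60 mm. Origin at the centre of its underside, z up along its axis; its yaw means nothing.
- socket_largest: loose round steel tool socket standing upright on the bench, hollow hexagon mouth up, outside near enough a plain cylinder; the largest of the four: diameter 42 mm, height 70 mm. Origin at the centre of its underside, z up along its axis; its yaw means nothing.
- rail: flat aluminium socket rail fixed on the bench, 64 mm wide (its x), 366 mm long (its y), 10 mm thick. Origin at the centre of its underside. Four flush round black rubber pads, 48 mm in diameter, lie along its midline on the flat top (10 mm above the origin), centred at y = -105, -35, +35 and +105 mm in the rail's frame (x = 0).
- end_knob: black round plastic knob, 26 mm in diameter and 30 mm tall, standing on the rail's top near one of its two ends, 163 mm from the middle (at y = +163 or -163 mm in the rail's frame, differs from start to start); the other end has only a flat dark steel plate, 2 mm thick. Fixed. Origin at the centre of its underside.
- padlock: bystander: loose brass padlock standing with its shackle up, 18 x 40 x 72 mm; origin at the centre of its underside
- tape_roll: bystander: loose roll of blue tape lying flat, 64 mm in diameter, 19 mm high; origin at the centre of its underside
- key_fob: bystander: loose black car-key fob lying flat, 31 x 69 x 13 mm; origin at the centre of its underside
Mind the look-alikes: they are no part of the job. What is shaped like the socket_third but purple is not meant.

How it is judged:
By the outcome, as a careful person would: the job done as asked, in the order asked, and still so for the second after the job is handed in, with the robot touching nothing.
It also fails if it takes over 102 s, if anything falls off the work surface, if the arm or the gripper's body presses on something with over 40 N, if the wrist force passes 120 N, or if a joint passes its speed limit or range.

### The arm

A 6-joint arm with a two-finger parallel gripper is mounted at the origin on a cart in front of the work surface, level with it; the furniture and walls round the work are solid. World frame = base frame: x ahead of the robot, y to its left, z up, the work surface at z = 0. Lengths are in m, angles in rad, forces in N, time in s.
With the tool pointing down it reaches from about 0.425 to 0.95 m from the base axis. Payload 3.5 kg.
Tool frame: the origin (TCP) lies midway between the tips of the shut fingers; the grasp point (between the pads) lies 19 mm behind it (ctrl.hold_point_z is the distance from the TCP to the grasp point, in m); z points along the fingers, y is the line along which they close (so a half turn about z gives the same grasp; the last joint's range is limited). The gripper opens to 85 mm and grips with 20 to 120 N. Pads are 22 mm wide; open, the fingers measure 114 mm over their backs; the gripper's body (76 mm by 85 mm) begins 54 mm behind the grasp point. The pads swing forward as they close: fully open they stand 13 mm farther back than shut.
Start: joints at [1.12, 0.286, 1.577, -0, 1.279, -0.15], TCP at [0.2, 0.645, 0.231] pointing down, gripper open.
Joint ranges: [-2.77, 2.77], [-0.9, 2.22], [0.21, 2.48], [-1.53, 4.67], [0.24, 2.81], [-2.84, 2.84]. Speed limits (rad/s): [2.79, 2.79, 3.14, 3.14, 3.14, 3.14].

### API

Orientations are given as a unit quaternion [x, y, z, w].
In Python, from plant import readout, cams, sign_off, ctrl gives the robot as it stands. The module is installed in compiled form; this text tells all that it offers.
- The arm moves only by the tool step_arm, never from a script. Its argument "increments" is a list of rows, each a list of 2 entries, a list of its own where there are three numbers: the shift along the world's x, y, z in mm, then the turn, a rotation vector about the world's x, y, z in rad. In form: [[[x, y, z], [rx, ry, rz]], ...]. A call has 1 to 8 rows; each row shifts and turns the commanded pose from where the row before left it; what a row does not reach is not made up. A row lasts 1/12 s, in which the tool goes at most 41.7 mm and 7.16 degrees, less where a joint would pass 70% of its speed; a pose out of reach is approached as far as the arm can. A call is refused whole if a number of a shift passes 41.7 or a number of a turn 0.125, either way. A call with a gripper value outside its range is refused whole. "fingers" is the opening, from -1 (shut) to 1 (fully open), set as the call begins (left out, the last holds). The fingers move at their own pace and stop on an object; "grip_force" is the grip in N (left out, the last holds). Time passes only in rows, so rows that do not move let the fingers close. It gives the time, the measured TCP pose, the force, the opening and the grip force at its end, in the units of the state.
- readout.get_state(): the state, without advancing time (a new reading comes with each control period).
- cams.read_camera(name): name is "scene" or "side" or "wrist"; returns the picture (480x640x3 uint8, red, green, blue); there is no depth.
- cams.get_calibration(name): a dict with "fx", "fy", "cx", "cy" (pixels), "eye" and "rotation" of the camera in the world; the wrist camera has in their place "T_tool_cam" (4x4, takes a point from camera to tool coordinates, whose origin is the TCP and whose axes are the flange's). Camera axes: x right, y up, looking along -z (the intrinsics and any distortion apply to the point x, -y, -z); pixel columns grow to the right and rows downward; lengths in m; the calibration is good to about 2 mm. A picture is of the moment at which its call begins: read the wrist's pose just before it. get_calibration takes no time and is no camera call.
- sign_off(): hands the job in; it is judged then, once.
The state is a dict: "time": time; "qpos": joint angles; "dq": joint speeds; "joint_efforts": joint torques, N m; "eef_pos": TCP position; "tcp_rot": TCP orientation; "contact_force": force on the tool from outside, world axes, zero at the start; "wrist_torque": the same for the moment, N m; "opening": opening from 0.0 (shut) to 1.0 (fully open); "finger_force": force on a finger pad.
Only numpy, scipy, OpenCV 4.12 (cv2) and the standard library are available. Lean on these libraries where they do the work, as an engineer would, in place of code of your own. Each camera call takes 0.05 s, during which the arm holds its last target. There are 200 camera calls.

## Working session

There is one attempt and no reset: what is moved stays moved. The work goes in short steps, Python scripts to look and compute and a tool call to move; the robot and the scene stay as the last step left them, time stands still between calls to the robot, and variables do not carry over. Pictures are saved under pics/ and viewed, at most 14 in all, crops included, and the job is handed in when it is done.

Besides the shell and the picture viewer there is one more tool, called after "Call:" as name(argument=value, ...) on one line, values as JSON. step_arm: Moves the arm, as the interface text tells. Its arguments: {"type":"object","properties":{"increments":{"type":"array","items":{"type":"array"}},"fingers":{"type":"number"},"grip_force":{"type":"number"}},"required":["increments"]}

```bash
mkdir -p pics; python3 - <<'E'
from plant import readout,cams,ctrl
import cv2
for n in("scene","side","wrist"):
    s=readout.get_state()
    im=cams.read_camera(n); cv2.imwrite(f"pics/{n}0.png",im[:,:,::-1]); print(n,cams.get_calibration(n))
print(s, ctrl.hold_point_z)
E
```

```text
scene {'fx': 542.4500479477764, 'fy': 542.4500479477764, 'cx': 327.5342085895653, 'cy': 232.22206499490923, 'eye': array([-0.15753777, -0.62012252,  0.66137479]), 'rotation': array([ 0.43202215, -0.20097608, -0.3653643 ,  0.79967144])}
side {'fx': 473.6009282891989, 'fy': 473.6009282891989, 'cx': 317.7760626964945, 'cy': 238.94875928813747, 'eye': array([-0.04926797,  0.41350114,  1.02093143]), 'rotation': array([-0.14712726,  0.28285265,  0.83911677, -0.44071645])}
wrist {'fx': 403.039811879715, 'fy': 403.039811879715, 'cx': 318.99164418180357, 'cy': 245.9639951592459, 'T_tool_cam': array([[-8.38412420e-04,  9.45507033e-01,  3.25600594e-01,
         8.36425454e-02],
       [ 9.99999459e-01,  9.92952746e-04, -3.08451029e-04,
         8.77030813e-05],
       [-6.14948622e-04,  3.25600160e-01, -9.45507355e-01,
        -1.42670376e-01],
       [ 0.00000000e+00,  0.00000000e+00,  0.00000000e+00,
         1.00000000e+00]])}
{'time': 0.1, 'qpos': array([ 1.11997881e+00,  2.87114970e-01,  1.57805935e+00,  2.85677259e-05,
        1.27864568e+00, -1.50014098e-01]), 'dq': array([ 0.0013711 , -0.00250553, -0.00260067,  0.00087602,  0.00225975,
        0.00035318]), 'joint_efforts': array([ 1.16734886e-03, -4.07296407e+01, -2.93700850e+01, -1.79825574e-04,
        3.41504208e-03, -8.77277301e-06]), 'eef_pos': array([0.19969695, 0.64413888, 0.23004469]), 'tcp_rot': array([ 1.49839310e-01,  9.88709735e-01, -1.05975167e-03, -3.42617631e-04]), 'contact_force': array([0.83388016, 0.40795477, 0.08792275]), 'wrist_torque': array([ 0.02474949,  0.0226091 , -0.0243788 ]), 'finger_force': 0.0, 'opening': 0.9990337883107986} 0.0187
```

View pics/scene0.png

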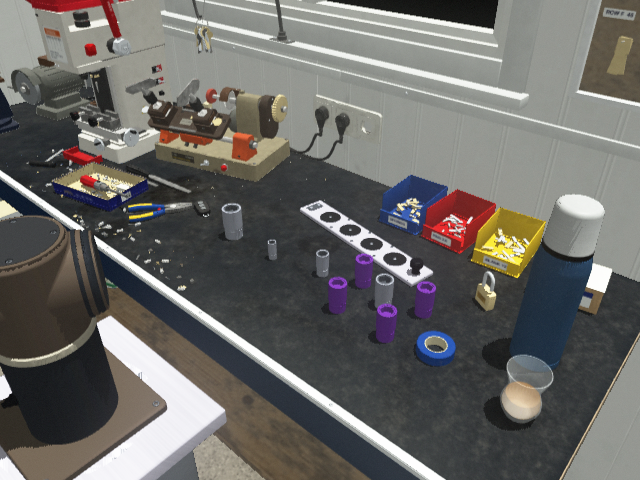

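View pics/side0.png

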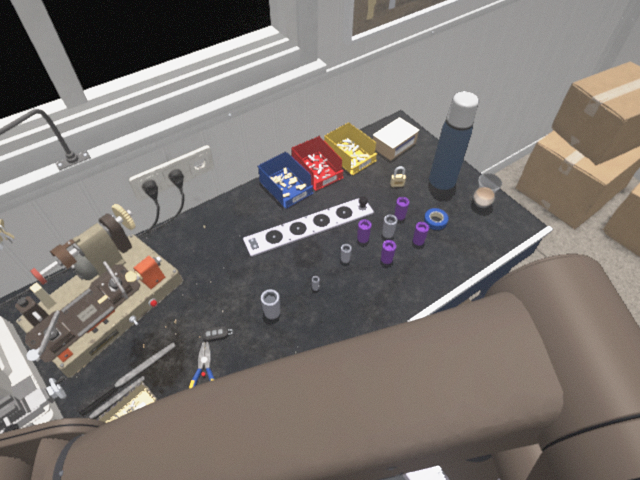

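The scene view shows the grey sockets, upright, at (232,222) largest, (272,250) smallest, (322,263) second and (384,292) third. Four purple decoys surround the third. The knob is at the rail's right end (417,266). In the side view the sockets are at (271,305), (316,284), (346,253) and (389,227), with the knob at (362,203).

```bash
cat > h.py <<'E'
import numpy as np,cv2
from scipy.spatial.transform import Rotation as R
from plant import readout,cams
def cam(n,s=None):
    c=cams.get_calibration(n)
    if n=="wrist":
        T=np.eye(4);T[:3,:3]=R.from_quat(s["tcp_rot"]).as_matrix();T[:3,3]=s["eef_pos"];T=T@c["T_tool_cam"]
        return c,T[:3,:3],T[:3,3]
    return c,R.from_quat(c["rotation"]).as_matrix(),np.array(c["eye"])
def cast(C,uv,z):
    c,M,e=C;d=M@np.array([(uv[0]-c["cx"])/c["fx"],-(uv[1]-c["cy"])/c["fy"],-1]);return e+d*(z-e[2])/d[2]
def proj(C,p):
    c,M,e=C;q=M.T@(np.array(p)-e);return np.array([c["cx"]+c["fx"]*q[0]/-q[2],c["cy"]-c["fy"]*q[1]/-q[2]])
def blobs(mask,amin):
    n,l,st,ce=cv2.connectedComponentsWithStats(mask.astype(np.uint8));return [(st[i],ce[i],l==i) for i in range(1,n) if st[i][4]>=amin]
E
python3 - <<'E'
from h import *
for n,seeds in dict(scene=[(232,222),(272,250),(322,263),(384,292)],side=[(271,305),(316,284),(346,253),(389,227)]).items():
    im=cv2.imread(f"pics/{n}0.png");C=cam(n)
    hsv=cv2.cvtColor(im,cv2.COLOR_BGR2HSV)
    m=(hsv[...,2]>75)&(hsv[...,1]<70)
    bs=blobs(m,40)
    for (u,v),h in zip(seeds,(70,40,50,60)):
        b=min(bs,key=lambda b:np.hypot(b[1][0]-u,b[1][1]-v))
        # filled hull centroid
        hull=cv2.convexHull(np.argwhere(b[2])[:,::-1].astype(np.int32));M=cv2.moments(hull);c=(M["m10"]/M["m00"],M["m01"]/M["m00"])
        print(n,h,b[0],np.round(c,1),np.round(cast(C,c,h/2000)*1000,1))
    pu=(hsv[...,0]>125)&(hsv[...,0]<160)&(hsv[...,1]>100)&(hsv[...,2]>50)
    for b in blobs(pu,60):
        hull=cv2.convexHull(np.argwhere(b[2])[:,::-1].astype(np.int32));M=cv2.moments(hull);c=(M["m10"]/M["m00"],M["m01"]/M["m00"])
        print(n,"purple",b[0],np.round(cast(C,c,.03)*1000,1))
    # rail: bright; pads dark holes
    r=(hsv[...,2]>130)&(hsv[...,1]<50)
    seed=(345,232) if n=="scene" else (309,230)
    b=min([b for b in blobs(r,400) if b[0][4]<8000],key=lambda b:np.hypot(b[1][0]-seed[0],b[1][1]-seed[1]))
    print("rail",b[0])
    cs,hi=cv2.findContours(b[2].astype(np.uint8),cv2.RETR_CCOMP,cv2.CHAIN_APPROX_NONE)
    for k,c in enumerate(cs):
        if hi[0][k][3]>=0 and cv2.contourArea(c)>40:
            e=cv2.fitEllipse(c); print(" pad",np.round(e[0],1),np.round(e[1],1),np.round(cast(C,e[0],.01)*1000,1))
E
```

```text
scene 70 [221 203  22  37 637] [232.3 220.5] [472.  191.3  35. ]
scene 40 [267 239  10  21 169] [271.9 248.7] [467.8  64.9  20. ]
scene 50 [316 249  14  28 318] [322.3 262.2] [495.9 -49.2  25. ]
scene 60 [ 300  200  134  108 2895] [366.4 255. ] [ 567.4 -103.9   30. ]
scene purple [355 253  18  36 565] [ 522.7 -130.3   30. ]
scene purple [328 276  19  38 636] [ 434.  -138.6   30. ]
scene purple [414 281  22  38 657] [ 527.4 -265.    30. ]
scene purple [376 304  22  39 717] [ 431.6 -248.6   30. ]
rail [ 300  200  133   86 1924]
 pad [394.5 258.8] [14. 24.] [ 617.6 -139.    10. ]
 pad [371.2 243.5] [12.9 22.9] [630.7 -69.8  10. ]
 pad [349.9 229.8] [12.1 21.9] [642.8  -1.7  10. ]
 pad [329.9 216.7] [11.2 21.3] [655.9  67.8  10. ]
 pad [314.4 206.6] [ 5.7 14.4] [666.6 125.1  10. ]
side 70 [319 297  27  21 182] [330.6 307.1] [381.8  76.1  35. ]
side 40 [331 294  13   9  43] [336.9 297.2] [401.9  42.6  20. ]
side 50 [     0      0    640    480 236328] [316.1 235.9] [582.  -19.9  25. ]
side 60 [429 211  15  12 113] [436.3 216.4] [ 448.3 -325.6   30. ]
side purple [395 197  14  23 230] [ 527.5 -268.5   30. ]
side purple [358 219  14  24 253] [ 523.2 -133.8   30. ]
side purple [413 222  17  24 264] [ 430.8 -251.8   30. ]
side purple [381 240  15  24 267] [ 433.5 -141.9   30. ]
rail [ 243  198  131   58 1905]
 pad [273.6 236.4] [13.9 17.5] [654.7  68.7  10. ]
 pad [297.6 228. ] [13.8 17. ] [ 6.425e+02 -3.000e-01  1.000e+01]
 pad [321.1 220. ] [13.5 16.9] [629.3 -69.1  10. ]
 pad [343.6 212.1] [12.7 16.8] [ 617.1 -137.6   10. ]
```

View pics/wrist0.png

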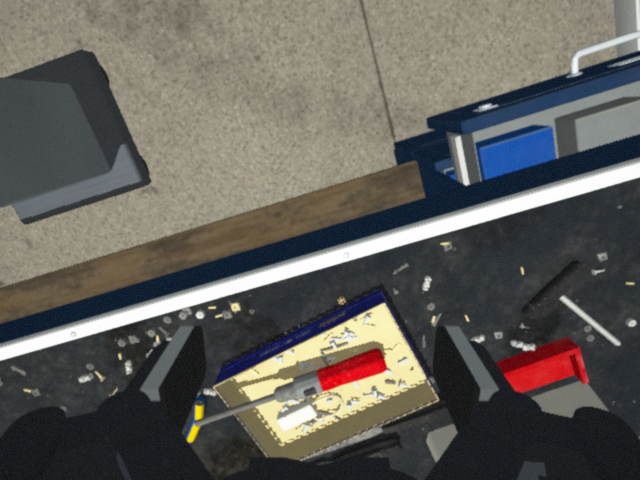

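The wrist view shows only a parts tray (310,380), no target in it. The pads agree between the two views to about 1 mm, at a 70 mm spacing. Next I refine the sockets in local windows.

```bash
python3 - <<'E'
from h import *
for n,seeds in dict(scene=[(232,222,16),(272,250,10),(322,263,12),(384,292,12)],side=[(271,305,14),(316,284,9),(346,253,10),(389,227,10)]).items():
    im=cv2.imread(f"pics/{n}0.png");C=cam(n);hsv=cv2.cvtColor(im,cv2.COLOR_BGR2HSV)
    for (u,v,w),h in zip(seeds,(70,40,50,60)):
        m=np.zeros(im.shape[:2],bool);s=np.s_[v-int(1.5*w):v+int(1.5*w),u-w:u+w]
        m[s]=((hsv[...,2]>70)&(hsv[...,1]<90))[s]
        b=max(blobs(m,5),key=lambda b:b[0][4])
        hull=cv2.convexHull(np.argwhere(b[2])[:,::-1].astype(np.int32));M=cv2.moments(hull);c=(M["m10"]/M["m00"],M["m01"]/M["m00"])
        print(n,h,b[0],np.round(c,1),np.round(cast(C,c,h/2000)*1000,1))
    for nm,uv in (dict(bluefront=(404,231),knob=(417,266),padlock=(486,304)) if n=="scene" else dict(bluefront=(290,205),bl=(311,192),padlock=(398,186))).items(): print(nm,np.round(cast(C,uv,0)*1000))
E
```

```text
scene 70 [221 202  22  38 651] [232.3 220.2] [472.6 192.   35. ]
scene 40 [267 239  10  21 172] [271.8 248.8] [467.6  64.9  20. ]
scene 50 [316 249  14  29 329] [322.4 262.4] [495.4 -49.6  25. ]
scene 60 [374 274  22  34 533] [383.9 289.5] [ 501.4 -194.5   30. ]
bluefront [731. -87.   0.]
knob [ 639. -181.    0.]
padlock [ 623. -342.    0.]
side 70 [ 257  284   28   42 1003] [270.7 303.9] [469.1 187.9  35. ]
side 40 [307 271  18  26 377] [315.5 283.5] [463.5  63.4  20. ]
side 50 [336 238  20  30 559] [345.5 252.5] [494.3 -51.8  25. ]
side 60 [379 212  20  30 533] [388.2 226.9] [ 494.4 -194.2   30. ]
bluefront [732. -32.   0.]
bl [ 740. -110.    0.]
padlock [ 614. -336.    0.]
```

Call:
step_arm(increments=[[[20,-35,10],[0,0,-0.11]],[[20,-35,10],[0,0,-0.11]],[[20,-35,10],[0,0,-0.11]],[[20,-35,10],[0,0,-0.11]],[[20,-35,10],[0,0,-0.11]],[[20,-35,10],[0,0,-0.11]],[[20,-35,10],[0,0,-0.11]],[[20,-35,10],[0,0,-0.11]]])

```text
time: 0.82
eef_pos: [0.3602, 0.3628, 0.3115]
tcp_rot: [0.559, 0.829, -0.0, -0.0]
contact_force: [-0.7, -0.1, -0.1]
opening: 1.003
finger_force: 0.0
```

Call:
step_arm(increments=[[[14,-35,0],[0,0,-0.1]],[[14,-35,0],[0,0,-0.1]],[[14,-35,0],[0,0,-0.1]],[[14,-35,0],[0,0,-0.09]],[[14,-35,0],[0,0,0]],[[14,-35,0],[0,0,0]],[[14,-35,0],[0,0,0]],[[14,-35,0],[0,0,0]]])

```text
time: 1.48
eef_pos: [0.472, 0.0829, 0.3112]
tcp_rot: [0.707, 0.707, 0.0, 0.0]
contact_force: [0.8, 1.3, -0.1]
opening: 1.001
finger_force: 0.0
```

Call:
step_arm(increments=[[[5,-30,0],[0,0,0]],[[5,-30,0],[0,0,0]],[[0,0,0],[0,0,0]],[[0,0,0],[0,0,0]]])

```text
time: 1.82
eef_pos: [0.4819, 0.0235, 0.3109]
tcp_rot: [0.708, 0.706, -0.0, -0.001]
contact_force: [0.2, 0.7, 0.4]
opening: 1.001
finger_force: 0.0
```

```bash
python3 - <<'E'
from h import *
s=readout.get_state();im=cams.read_camera("wrist");cv2.imwrite("pics/w1.png",im[:,:,::-1]);print(s["eef_pos"],R.from_quat(s["tcp_rot"]).as_matrix()[:,1],s["qpos"])
E
```

```text
[0.48188525 0.02354475 0.31087464] [ 9.99994140e-01 -3.27451760e-03 -9.99056906e-04] [-1.62074485e-01 -2.03135308e-01  1.93833001e+00  3.90322819e-04
  1.40747143e+00 -1.58863358e-01]
```

View pics/w1.png

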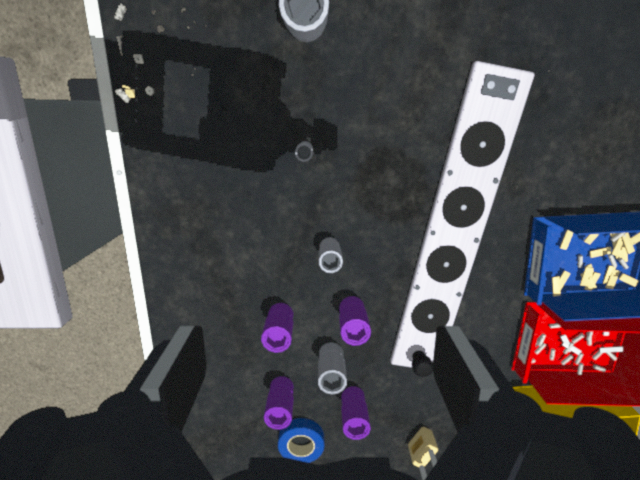

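The wrist view shows the socket mouths at (303,8) largest, (304,152) smallest in shadow, (330,261) second and (333,379) third, with purple sockets around the third. The pads are at (483,144), (463,207), (446,264) and (431,316), and the knob is at (420,360).

```bash
python3 - <<'E'
from h import *
s=readout.get_state();C=cam("wrist",s)
for uv,h in (((304,152),40),((330,261),50),((332.5,379),60),((483,144),10),((463,207),10),((446,264.5),10),((430.5,316),10),((277,339),60),((356,332),60),((277.5,418),60),((356,427),60)): print(h,np.round(cast(C,uv,h/1000)*1000,1))
E
```

```text
40 [466.9  66.4  40. ]
50 [493.5 -47.1  50. ]
60 [ 497.1 -190.5   60. ]
10 [657.5  71.3  10. ]
10 [643.9   2.3  10. ]
10 [631.8 -67.2  10. ]
10 [ 619.4 -135.7   10. ]
60 [ 434.4 -136.9   60. ]
60 [ 522.8 -128.1   60. ]
60 [ 431.  -246.7   60. ]
60 [ 526.4 -260.4   60. ]
```

Call:
step_arm(increments=[[[-3,8,-38],[0,0,0]],[[-3,8,-38],[0,0,0]],[[-3,8,-38],[0,0,0]],[[-3,8,-38],[0,0,0]],[[-3,8,-38],[0,0,0]],[[-1,2,-30],[0,0,0]],[[0,0,-30],[0,0,0]],[[0,0,-25],[0,0,0]]])

```text
time: 2.53
eef_pos: [0.4643, 0.0687, 0.0342]
tcp_rot: [0.706, 0.708, -0.0, -0.001]
contact_force: [0.0, 0.4, 1.5]
opening: 1.0
finger_force: 0.0
```

Call:
step_arm(increments=[[[0,0,-10],[0,0,0]],[[0,0,-10],[0,0,0]],[[0,0,-8],[0,0,0]],[[0,0,0],[0,0,0]],[[0,0,0],[0,0,0]]])

```text
time: 2.95
eef_pos: [0.4668, 0.0669, 0.0091]
tcp_rot: [0.707, 0.707, 0.0, 0.001]
contact_force: [0.2, -0.2, -0.1]
opening: 0.999
finger_force: 0.0
```

Call:
step_arm(increments=[[[0,0,0],[0,0,0]],[[0,0,0],[0,0,0]],[[0,0,0],[0,0,0]],[[0,0,0],[0,0,0]],[[0,0,0],[0,0,0]],[[0,0,0],[0,0,0]],[[0,0,0],[0,0,0]],[[0,0,0],[0,0,0]]], fingers=-1, grip_force=40)

```text
time: 3.62
eef_pos: [0.4663, 0.0666, 0.0087]
tcp_rot: [0.707, 0.707, 0.0, 0.0]
contact_force: [-0.0, 1.0, 2.4]
opening: 0.196
finger_force: 39.0
```

```bash
python3 - <<'E'
from h import *
im=cams.read_camera("wrist");cv2.imwrite("pics/w2.png",im[:,:,::-1]);s=readout.get_state();print(s["eef_pos"],s["opening"],s["finger_force"],s["contact_force"])
E
```

```text
[0.46625967 0.06664324 0.0086978 ] 0.1965137700285826 38.98812711238861 [-0.67715451  0.40831787  3.00007033]
```

View pics/w2.png

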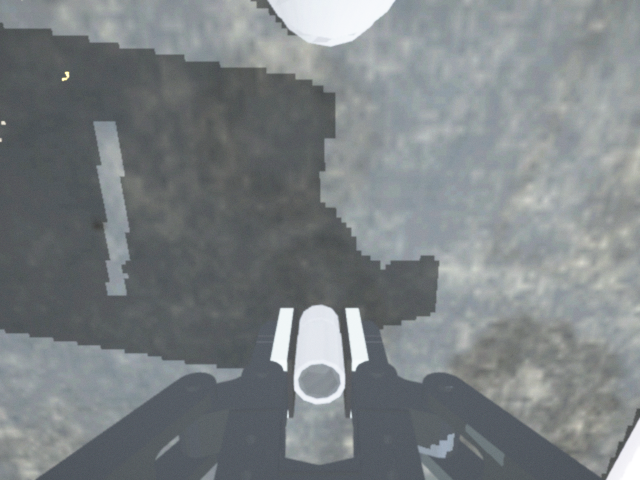

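The smallest socket is held: its mouth is at (320,381), between the pads, and the opening is about 17 mm. I'll check the offset between socket and TCP, and lift.

```bash
python3 - <<'E'
from h import *
s=readout.get_state();print(np.round((cast(cam("wrist",s),(320,381),.04)-s["eef_pos"])*1000,1))
E
```

```text
[ 0.7 -1.4 31.3]
```

Call:
step_arm(increments=[[[0,0,30],[0,0,0]],[[0,0,30],[0,0,0]],[[0,0,30],[0,0,0]],[[12,-20,15],[0,0,0]],[[19,-30,0],[0,0,0]],[[19,-30,0],[0,0,0]],[[19,-30,0],[0,0,0]],[[19,-30,0],[0,0,0]]])

```text
time: 4.33
eef_pos: [0.5543, -0.0745, 0.1129]
tcp_rot: [0.707, 0.707, -0.0, -0.0]
contact_force: [0.0, -0.8, 0.0]
opening: 0.198
finger_force: 39.1
```

Call:
step_arm(increments=[[[21,-21,0],[0,0,0]],[[21,-21,0],[0,0,0]],[[22,-22,0],[0,0,0]],[[0,0,0],[0,0,0]],[[0,0,0],[0,0,0]],[[0,0,0],[0,0,0]]])

```text
time: 4.83
eef_pos: [0.617, -0.1368, 0.1121]
tcp_rot: [0.707, 0.707, -0.0, -0.001]
contact_force: [-0.9, 0.8, -1.0]
opening: 0.193
finger_force: 39.3
```

```bash
python3 - <<'E'
from h import *
s=readout.get_state();im=cams.read_camera("wrist");cv2.imwrite("pics/w3.png",im[:,:,::-1]);print(s["eef_pos"],s["opening"],s["finger_force"],s["contact_force"])
E
```

```text
[ 0.61696482 -0.1367597   0.11213807] 0.19322657514341918 39.262858629226685 [-0.94269492  0.80635172 -0.9891512 ]
```

View pics/w3.png

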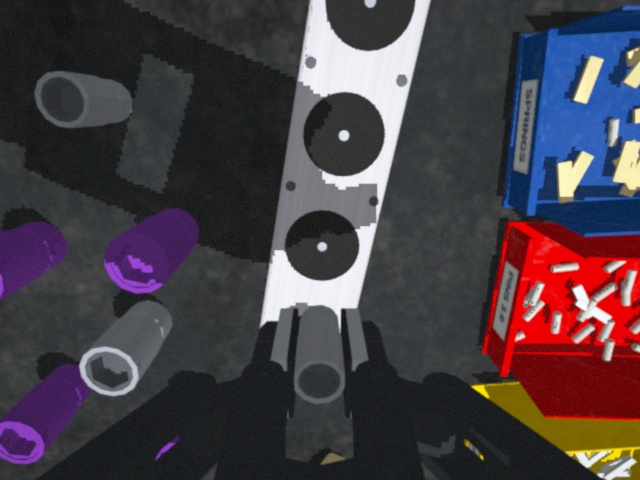

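The wrist view shows the carried socket's mouth at (319,381). The pad dots are at (322,246) pad 2, (344,135) pad 3 and (371,2) pad 4. The grey third socket's mouth is at (108,371) and the second's at (62,99). I'll cast these.

```bash
python3 - <<'E'
from h import *
im=cv2.imread("pics/w3.png");hsv=cv2.cvtColor(im,cv2.COLOR_BGR2HSV)
s=readout.get_state();C=cam("wrist",s)
P=[cast(C,uv,.01)*1000 for uv in ((322,246.5),(344,135.5),(370.5,2))]
print(np.round(P,1)); d=(P[2]-P[0])/2;print("pad1",np.round(np.mean([P[0]-d,P[1]-2*d,P[2]-3*d],0),1),d)
print(np.round(cast(C,(319.5,381),s["eef_pos"][2]+.0313)*1000,1),s["eef_pos"])
print("third",np.round(cast(C,(108,371),.06)*1000,1),"second",np.round(cast(C,(62,99),.05)*1000,1))
E
```

```text
[[ 618.9 -136.9   10. ]
 [ 631.7  -67.9   10. ]
 [ 644.4    0.8   10. ]]
pad1 [ 606.1 -205.6   10. ] [12.77035235 68.82710543  0.        ]
[ 617.4 -137.8  143.7] [ 0.61681893 -0.13636638  0.11236193]
third [ 496.  -195.2   60. ] second [494.  -48.4  50. ]
```

Call:
step_arm(increments=[[[1,0,-30],[0,0,0]],[[0,0,-30],[0,0,0]],[[0,0,-20],[0,0,0]],[[0,0,-7],[0,0,0]],[[0,0,-3],[0,0,0]],[[0,0,-3],[0,0,0]],[[0,0,0],[0,0,0]],[[0,0,0],[0,0,0]]])

```text
time: 5.55
eef_pos: [0.62, -0.1375, 0.0221]
tcp_rot: [0.707, 0.707, 0.001, 0.001]
contact_force: [0.7, -0.5, -1.0]
opening: 0.2
finger_force: 39.3
```

Call:
step_arm(increments=[[[-1,0,-1],[0,0,0]],[[0,0,-1],[0,0,0]],[[0,0,0],[0,0,0]],[[0,0,0],[0,0,0]]])

```text
time: 5.88
eef_pos: [0.6182, -0.1374, 0.0188]
tcp_rot: [0.707, 0.707, 0.0, 0.0]
contact_force: [-0.2, 0.0, 0.3]
opening: 0.199
finger_force: 39.3
```

Call:
step_arm(increments=[[[0,0,0],[0,0,0]],[[0,0,0],[0,0,0]],[[0,0,0],[0,0,0]],[[0,0,0],[0,0,0]],[[0,0,10],[0,0,0]],[[0,0,20],[0,0,0]],[[0,0,30],[0,0,0]],[[0,0,30],[0,0,0]]], fingers=0)

```text
time: 6.55
eef_pos: [0.6172, -0.137, 0.1089]
tcp_rot: [0.707, 0.707, -0.0, -0.001]
contact_force: [0.8, -0.5, 0.5]
opening: 0.497
finger_force: 0.0
```

Call:
step_arm(increments=[[[-24,16,20],[0,0,0]],[[-30,20,0],[0,0,0]],[[-30,20,0],[0,0,0]],[[-30,20,0],[0,0,0]],[[-10,12,0],[0,0,0]],[[0,0,0],[0,0,0]],[[0,0,0],[0,0,0]]], fingers=0.6)

```text
time: 7.13
eef_pos: [0.4941, -0.0491, 0.1293]
tcp_rot: [0.707, 0.707, 0.0, 0.001]
contact_force: [0.6, 0.5, -0.6]
opening: 0.8
finger_force: 0.0
```

```bash
python3 - <<'E'
from h import *
s=readout.get_state();im=cams.read_camera("wrist");cv2.imwrite("pics/w4.png",im[:,:,::-1]);sc=cams.read_camera("scene");cv2.imwrite("pics/s4.png",cv2.resize(sc[190:350,220:460,::-1],(720,480)));print(s["eef_pos"],s["opening"])
E
```

```text
[ 0.49412006 -0.04909098  0.12929052] 0.7995988777984593
```

View pics/w4.png

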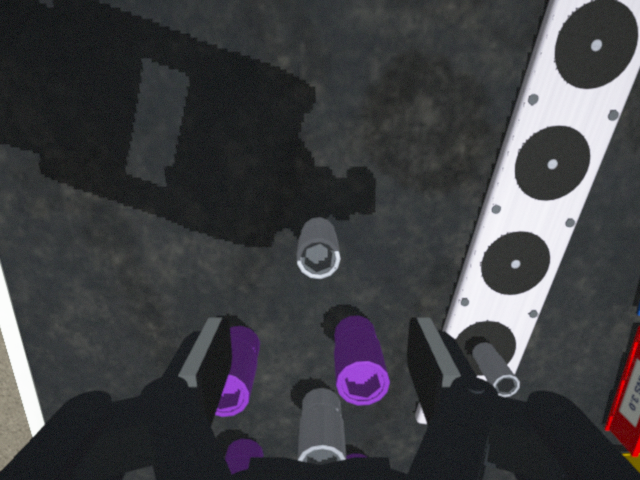

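View pics/s4.png

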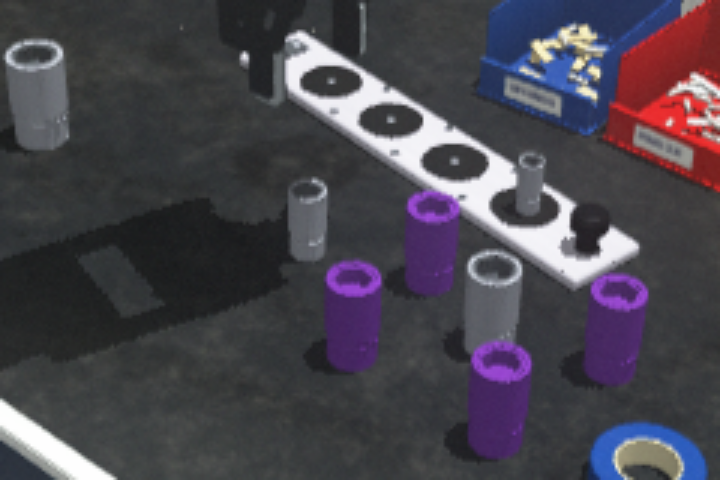

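The smallest socket stands upright in the middle of pad 1, next to the knob. The second's mouth is at (319,258) in the wrist view, with nothing under the fingers. I'll check it by casting and descend.

```bash
python3 - <<'E'
from h import *
s=readout.get_state();C=cam("wrist",s);print(np.round((cast(C,(319,258),.05)-s["eef_pos"])*1000,1))
for uv in ((515,264.5),(552.5,163.5),(596.5,45)):print(np.round(cast(C,uv,.01)*1000,1))
print("small",np.round(cast(C,(508,384.5),.05)*1000,1))
E
```

```text
[  0.5   0.1 -79.4]
[632.9 -70.2  10. ]
[ 6.461e+02 -4.000e-01  1.000e+01]
[659.   68.4  10. ]
small [ 620.8 -139.6   50. ]
```

Call:
step_arm(increments=[[[0,0,-38],[0,0,0]],[[0,0,-35],[0,0,0]],[[0,0,-20],[0,0,0]],[[0,0,-14],[0,0,0]],[[0,0,-10],[0,0,0]],[[0,0,0],[0,0,0]],[[0,0,0],[0,0,0]]])

```text
time: 7.82
eef_pos: [0.4947, -0.0499, 0.0113]
tcp_rot: [0.707, 0.707, -0.0, -0.0]
contact_force: [0.3, 0.2, -0.0]
opening: 0.8
finger_force: 0.0
```

Call:
step_arm(increments=[[[0,0,0],[0,0,0]],[[0,0,0],[0,0,0]],[[0,0,0],[0,0,0]],[[0,0,0],[0,0,0]],[[0,0,0],[0,0,0]],[[0,0,0],[0,0,0]],[[0,0,0],[0,0,0]],[[0,0,0],[0,0,0]]], fingers=-1, grip_force=45)

```text
time: 8.48
eef_pos: [0.4949, -0.0496, 0.0126]
tcp_rot: [0.707, 0.707, 0.0, 0.001]
contact_force: [-1.4, -0.4, 5.1]
opening: 0.291
finger_force: 44.1
```

Call:
step_arm(increments=[[[0,0,30],[0,0,0]],[[0,0,30],[0,0,0]],[[0,0,30],[0,0,0]],[[36,-4,10],[0,0,0]],[[36,-5,0],[0,0,0]],[[36,-5,0],[0,0,0]],[[28,-5,0],[0,0,0]],[[0,0,0],[0,0,0]]])

```text
time: 9.15
eef_pos: [0.6341, -0.0695, 0.1113]
tcp_rot: [0.707, 0.707, 0.001, 0.002]
contact_force: [-1.1, -0.4, -0.6]
opening: 0.293
finger_force: 44.7
```

Call:
step_arm(increments=[[[0,0,-30],[0,0,0]],[[0,0,-30],[0,0,0]],[[0,0,-20],[0,0,0]],[[0,0,-6],[0,0,0]],[[0,0,-3],[0,0,0]],[[0,0,0],[0,0,0]],[[0,0,0],[0,0,0]]])

```text
time: 9.73
eef_pos: [0.6295, -0.0681, 0.0225]
tcp_rot: [0.707, 0.707, 0.0, -0.0]
contact_force: [-0.2, 0.2, -1.4]
opening: 0.297
finger_force: 44.9
```

Call:
step_arm(increments=[[[1,0,-1],[0,0,0]],[[0,0,0],[0,0,0]],[[0,0,0],[0,0,0]]])

```text
time: 9.98
eef_pos: [0.6306, -0.0683, 0.0223]
tcp_rot: [0.707, 0.707, -0.0, -0.0]
contact_force: [-3.8, 0.6, 6.0]
opening: 0.29
finger_force: 45.1
```

Call:
step_arm(increments=[[[0,0,0],[0,0,0]],[[0,0,0],[0,0,0]],[[0,0,0],[0,0,0]],[[0,0,0],[0,0,0]],[[0,0,10],[0,0,0]],[[0,0,20],[0,0,0]],[[0,0,30],[0,0,0]],[[0,0,30],[0,0,0]]], fingers=0.1)

```text
time: 10.65
eef_pos: [0.6302, -0.0681, 0.1117]
tcp_rot: [0.707, 0.707, -0.001, -0.001]
contact_force: [0.7, -0.9, -0.2]
opening: 0.549
finger_force: 0.0
```

Call:
step_arm(increments=[[[-15,-10,30],[0,0,0]],[[-30,-29,0],[0,0,0]],[[-30,-29,0],[0,0,0]],[[-30,-29,0],[0,0,0]],[[-29,-27,0],[0,0,0]],[[0,0,0],[0,0,0]],[[0,0,0],[0,0,0]]], fingers=0.6)

```text
time: 11.23
eef_pos: [0.4962, -0.1936, 0.1422]
tcp_rot: [0.708, 0.706, 0.0, 0.001]
contact_force: [1.3, 0.1, 1.1]
opening: 0.799
finger_force: 0.0
```

```bash
python3 - <<'E'
from h import *
s=readout.get_state();im=cams.read_camera("wrist");cv2.imwrite("pics/w5.png",im[:,:,::-1]);print(s["eef_pos"],s["opening"])
E
```

```text
[ 0.49621357 -0.19356538  0.14215377] 0.7993548894562106
```

View pics/w5.png

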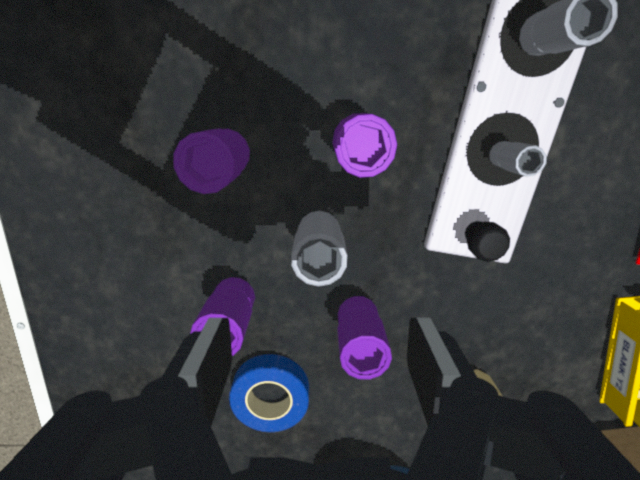

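The third socket's mouth is at (319,257), with purple sockets at (365,145), (211,160), (365,357) and (218,332). The second stands on pad 2 and the smallest on pad 1. I'll check the finger lane.

```bash
python3 - <<'E'
from h import *
s=readout.get_state();C=cam("wrist",s)
for uv in ((319,257),(365,145),(211,160),(365,357),(218,332)):print(np.round((cast(C,uv,.06)-s["eef_pos"])*1000,1))
E
```

```text
[  0.5  -0.3 -82.2]
[ 25.6  64.6 -82.2]
[-58.7  56.8 -82.2]
[ 30.3 -70.  -82.2]
[-64.  -51.1 -82.2]
```

Call:
step_arm(increments=[[[0,0,-36],[0,0,0]],[[0,0,-30],[0,0,0]],[[0,0,-25],[0,0,0]],[[0,0,-20],[0,0,0]],[[0,0,-14],[0,0,0]],[[0,0,0],[0,0,0]],[[0,0,0],[0,0,0]]])

```text
time: 11.87
eef_pos: [0.4976, -0.191, 0.0158]
tcp_rot: [0.706, 0.708, -0.0, -0.001]
contact_force: [0.6, 0.0, 0.1]
opening: 0.802
finger_force: 0.0
```

Call:
step_arm(increments=[[[0,0,0],[0,0,0]],[[0,0,0],[0,0,0]],[[0,0,0],[0,0,0]],[[0,0,0],[0,0,0]],[[0,0,0],[0,0,0]],[[0,0,0],[0,0,0]],[[0,0,0],[0,0,0]],[[0,0,0],[0,0,0]]], fingers=-1, grip_force=55)

```text
time: 12.53
eef_pos: [0.4983, -0.1928, 0.0181]
tcp_rot: [0.707, 0.707, 0.001, 0.001]
contact_force: [-0.7, 1.0, 6.1]
opening: 0.384
finger_force: 54.7
```

Call:
step_arm(increments=[[[0,0,25],[0,0,0]],[[0,0,30],[0,0,0]],[[0,0,30],[0,0,0]],[[0,0,30],[0,0,0]],[[0,0,5],[0,0,0]],[[20,27,0],[0,0,0]],[[24,32,0],[0,0,0]],[[24,32,0],[0,0,0]]])

```text
time: 13.2
eef_pos: [0.5647, -0.1006, 0.1351]
tcp_rot: [0.708, 0.706, -0.0, -0.001]
contact_force: [-0.5, -0.5, -2.6]
opening: 0.381
finger_force: 55.2
```

Call:
step_arm(increments=[[[24,32,0],[0,0,0]],[[24,32,0],[0,0,0]],[[20,25,0],[0,0,0]],[[10,12,0],[0,0,0]],[[0,0,-20],[0,0,0]],[[0,0,-30],[0,0,0]],[[0,0,-30],[0,0,0]],[[0,0,0],[0,0,0]]])

```text
time: 13.87
eef_pos: [0.6365, 0.0009, 0.0469]
tcp_rot: [0.707, 0.707, -0.005, -0.007]
contact_force: [-1.6, -0.2, -3.3]
opening: 0.385
finger_force: 55.3
```

Call:
step_arm(increments=[[[0,0,-20],[0,0,0]],[[0,0,-6],[0,0,0]],[[0,0,0],[0,0,0]],[[0,0,0],[0,0,0]]])

```text
time: 14.2
eef_pos: [0.6433, -0.0004, 0.0309]
tcp_rot: [0.707, 0.707, 0.0, 0.0]
contact_force: [0.4, 0.2, -2.5]
opening: 0.39
finger_force: 55.5
```

Call:
step_arm(increments=[[[0,0,-2],[0,0,0]],[[0,0,-1.5],[0,0,0]],[[0,0,0],[0,0,0]],[[0,0,0],[0,0,0]]])

```text
time: 14.53
eef_pos: [0.6438, -0.0003, 0.0281]
tcp_rot: [0.707, 0.707, 0.0, 0.001]
contact_force: [-0.6, -0.4, 3.3]
opening: 0.387
finger_force: 55.5
```

Call:
step_arm(increments=[[[0,0,0],[0,0,0]],[[0,0,0],[0,0,0]],[[0,0,0],[0,0,0]],[[0,0,0],[0,0,0]],[[0,0,10],[0,0,0]],[[0,0,20],[0,0,0]],[[0,0,30],[0,0,0]],[[0,0,30],[0,0,0]]], fingers=0.3)

```text
time: 15.2
eef_pos: [0.6422, -0.0001, 0.1172]
tcp_rot: [0.707, 0.707, -0.001, -0.001]
contact_force: [0.9, 0.7, 0.3]
opening: 0.65
finger_force: 0.0
```

Call:
step_arm(increments=[[[-15,16,30],[0,0,0]],[[-27,30,0],[0,0,0]],[[-27,30,0],[0,0,0]],[[-27,30,0],[0,0,0]],[[-27,30,0],[0,0,0]],[[-27,30,0],[0,0,0]],[[-23,24,0],[0,0,0]],[[0,0,0],[0,0,0]]], fingers=0.8)

```text
time: 15.87
eef_pos: [0.4659, 0.1932, 0.1469]
tcp_rot: [0.705, 0.709, -0.0, -0.001]
contact_force: [0.0, -0.6, -0.1]
opening: 0.898
finger_force: 0.0
```

Call:
step_arm(increments=[[[0,0,0],[0,0,0]],[[0,0,0],[0,0,0]]])

```text
time: 16.03
eef_pos: [0.4706, 0.1898, 0.1477]
tcp_rot: [0.707, 0.707, 0.001, 0.001]
contact_force: [0.0, -0.4, -0.1]
opening: 0.896
finger_force: 0.0
```

```bash
python3 - <<'E'
from h import *
s=readout.get_state();im=cams.read_camera("wrist");cv2.imwrite("pics/w6.png",im[:,:,::-1]);print(s["eef_pos"],s["opening"])
E
```

```text
[0.47064495 0.18983031 0.14767864] 0.8959032797601372
```

View pics/w6.png

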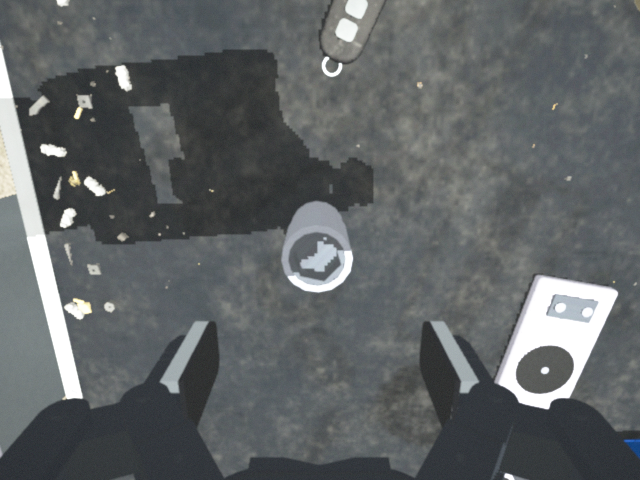

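The largest socket's mouth is at (317,257), well centred and with a clear lane. The pad 4 dot is at (545,370).

```bash
python3 - <<'E'
from h import *
s=readout.get_state();C=cam("wrist",s);print(np.round((cast(C,(317,257),.07)-s["eef_pos"])*1000,1),cast(C,(544.5,370),.01))
E
```

```text
[ -0.7   1.5 -77.6] [0.65700675 0.06874345 0.01      ]
```

Call:
step_arm(increments=[[[0,0,-36],[0,0,0]],[[0,0,-30],[0,0,0]],[[0,0,-25],[0,0,0]],[[0,0,-20],[0,0,0]],[[0,0,-13],[0,0,0]],[[0,0,0],[0,0,0]],[[0,0,0],[0,0,0]]])

```text
time: 16.67
eef_pos: [0.4705, 0.1889, 0.0223]
tcp_rot: [0.708, 0.706, -0.001, -0.0]
contact_force: [0.0, -1.0, 0.7]
opening: 0.899
finger_force: 0.0
```

Call:
step_arm(increments=[[[0,0,0],[0,0,0]],[[0,0,0],[0,0,0]],[[0,0,0],[0,0,0]],[[0,0,0],[0,0,0]],[[0,0,0],[0,0,0]],[[0,0,0],[0,0,0]],[[0,0,0],[0,0,0]],[[0,0,0],[0,0,0]]], fingers=-1, grip_force=65)

```text
time: 17.33
eef_pos: [0.4714, 0.19, 0.0245]
tcp_rot: [0.707, 0.707, 0.001, 0.001]
contact_force: [-0.5, -0.6, 6.1]
opening: 0.482
finger_force: 65.9
```

Call:
step_arm(increments=[[[0,0,20],[0,0,0]],[[0,0,30],[0,0,0]],[[0,0,30],[0,0,0]],[[20,-14,20],[0,0,0]],[[31,-20,0],[0,0,0]],[[31,-20,0],[0,0,0]],[[31,-20,0],[0,0,0]],[[31,-20,0],[0,0,0]]])

```text
time: 18.0
eef_pos: [0.6145, 0.095, 0.122]
tcp_rot: [0.707, 0.707, -0.0, -0.0]
contact_force: [-0.3, 0.4, -1.9]
opening: 0.48
finger_force: 66.4
```

Call:
step_arm(increments=[[[31,-20,0],[0,0,0]],[[11,-8,0],[0,0,0]],[[0,0,0],[0,0,0]],[[0,0,-20],[0,0,0]],[[0,0,-30],[0,0,0]],[[0,0,-25],[0,0,0]],[[0,0,0],[0,0,0]],[[0,0,0],[0,0,0]]])

```text
time: 18.67
eef_pos: [0.6531, 0.0686, 0.0451]
tcp_rot: [0.707, 0.707, -0.002, -0.003]
contact_force: [0.1, -0.4, -1.8]
opening: 0.479
finger_force: 66.7
```

Call:
step_arm(increments=[[[0,0,-7],[0,0,0]],[[0,0,-4],[0,0,0]],[[0,0,0],[0,0,0]],[[0,0,0],[0,0,0]]])

```text
time: 19.0
eef_pos: [0.6566, 0.0679, 0.0378]
tcp_rot: [0.707, 0.707, 0.0, 0.001]
contact_force: [-0.3, 0.5, -2.3]
opening: 0.479
finger_force: 66.7
```

Call:
step_arm(increments=[[[0,0,-2],[0,0,0]],[[0,0,-1.5],[0,0,0]],[[0,0,0],[0,0,0]],[[0,0,0],[0,0,0]]])

```text
time: 19.33
eef_pos: [0.6569, 0.0678, 0.0346]
tcp_rot: [0.707, 0.707, 0.001, 0.001]
contact_force: [-1.2, 0.2, 2.2]
opening: 0.475
finger_force: 67.1
```

Contact is made. I'll release, lift clear, move aside and check.

Call:
step_arm(increments=[[[0,0,0],[0,0,0]],[[0,0,0],[0,0,0]],[[0,0,0],[0,0,0]],[[0,0,0],[0,0,0]],[[0,0,0],[0,0,0]],[[0,0,15],[0,0,0]],[[0,0,30],[0,0,0]],[[0,0,30],[0,0,0]]], fingers=0.4)

```text
time: 20.0
eef_pos: [0.6549, 0.0678, 0.1084]
tcp_rot: [0.707, 0.707, -0.001, -0.001]
contact_force: [1.2, -0.3, 0.6]
opening: 0.699
finger_force: 0.0
```

Call:
step_arm(increments=[[[-20,-15,30],[0,0,0]],[[-20,-15,30],[0,0,0]],[[-20,-15,30],[0,0,0]],[[-20,-10,30],[0,0,0]],[[-20,-10,20],[0,0,0]],[[0,0,0],[0,0,0]],[[0,0,0],[0,0,0]],[[0,0,0],[0,0,0]]])

```text
time: 20.67
eef_pos: [0.556, 0.0029, 0.2484]
tcp_rot: [0.707, 0.707, 0.0, 0.0]
contact_force: [0.5, 0.0, -0.1]
opening: 0.701
finger_force: 0.0
```

```bash
python3 - <<'E'
from h import *
s=readout.get_state();im=cams.read_camera("wrist");cv2.imwrite("pics/w7.png",im[:,:,::-1]);sc=cams.read_camera("scene");cv2.imwrite("pics/s7.png",cv2.resize(sc[170:410,220:540,::-1],(800,600)));print(s["eef_pos"],s["time"])
E
```

```text
[0.55598397 0.00293021 0.24838051] 20.6667
```

View pics/w7.png

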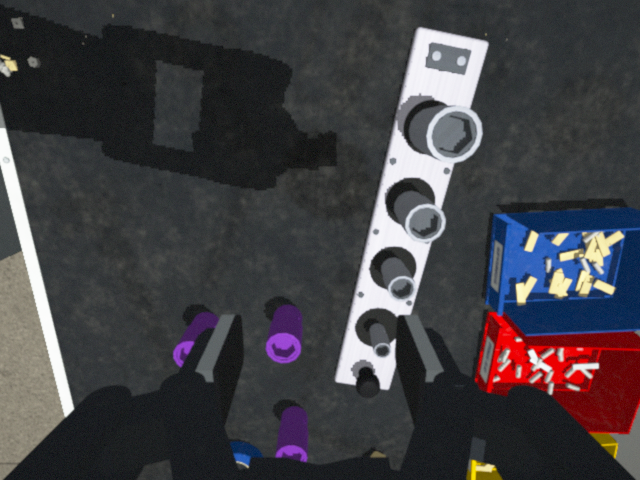

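View pics/s7.png

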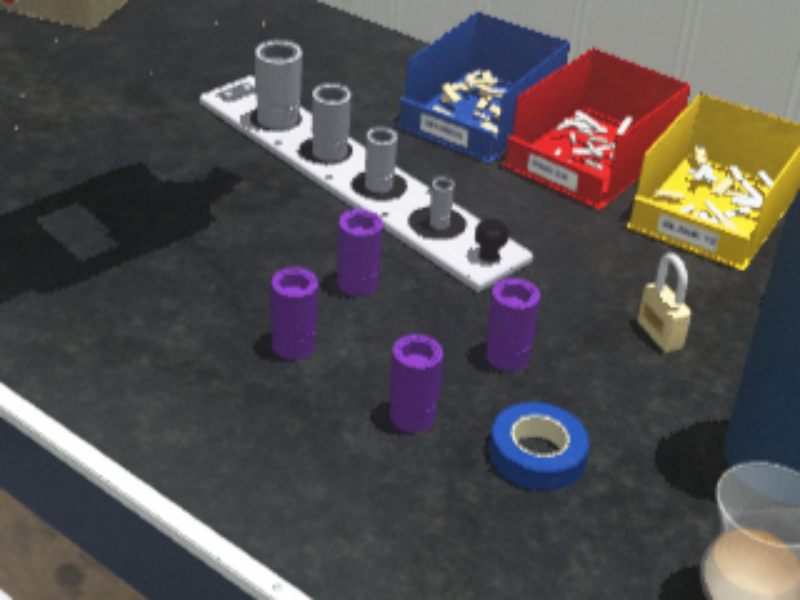

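All four sockets stand upright on the pads. Their mouths in the wrist view are at (454,134), (425,222), (401,288) and (382,349), running from the largest down to the smallest next to the knob. The bystanders have not moved. One numeric check, then I'll hand it in if it is fine.

```bash
python3 - <<'E'
from h import *
from plant import sign_off
s=readout.get_state();C=cam("wrist",s);ok=True
for uv,z,p in (((382,349.5),.05,(618.5,-137.5)),((401.5,288),.06,(631,-69)),((425,222.5),.07,(643.5,-.5)),((454.5,134),.08,(656.5,69))):
    e=(cast(C,uv,z)*1000)[:2]-p;print(np.round(e,1));ok&=np.hypot(*e)<6
if ok: print("signed",sign_off())
E
```

```text
[-1.5  1.3]
[-1.5  3.3]
[-0.8 -1.5]
[-0.5 -0.3]
the job is handed in; nothing more can be done
signed None
```

All four sockets stand upright on their pads in size order, smallest next to the knob; they measured within about 4 mm of the pad centres, the padlock, tape roll, key fob and purple look-alikes were left alone, and the job was handed in at about 21 s.

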